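# Nudge the egg cup down into the well of its saucer

## Robot

A 6-joint arm with a two-finger parallel gripper is mounted at the origin on a cart in front of the work surface, level with it; the furniture and walls round the work are solid. World frame = base frame: x ahead of the robot, y to its left, z up, the work surface at z = 0. Lengths are in m, angles in degrees, forces in N, time in s.
With the tool pointing down it reaches from about 0.25 to 0.725 m from the base axis. Payload 9.7 kg.
Tool frame: the origin (TCP) lies midway between the tips of the shut fingers; the grasp point (between the pads) lies 19 mm behind it; z points along the fingers, y is the line along which they close (so a half turn about z gives the same grasp; the last joint's range is limited). The gripper opens to 85 mm and grips with 20 to 120 N. Pads are 22 mm wide; open, the fingers measure 114 mm over their backs; the gripper's body (76 mm by 85 mm) begins 54 mm behind the grasp point. The pads swing forward as they close: fully open they stand 13 mm farther back than shut.
Start: joints at [-70.474, 4.979, 10.078, 95.1, 0, 90], TCP at [0.184, -0.518, 0.231] pointing down, gripper open.
Joint ranges: [-179.16, 179.16], [-48.56, 103.87], [-65.8, 70.77], [-126.05, 130.52], [-82.76, 87.17], [-180, 180]. Speed limits (degrees/s): [127.2, 127.2, 147.25, 180, 180, 180].

## Interface

Orientations are given as [roll, pitch, yaw] about the fixed x, y, z axes, in that order (R = Rz(yaw) Ry(pitch) Rx(roll)).
In Python, from workcell import * gives the robot as it stands.
- The arm moves only by the tool servo_tool, never from a script. Its argument "moves" is a list of rows, each a list of 4 numbers: the shift along the world's x, y, z in parts of the range, where 1.0 means 75 cm, then the turn about the world's z in fractions of the full range, 1 being pi rad. A call has 1 to 20 rows; each row is the pose to reach, as a shift and turn from the pose commanded when the call began; what a row does not reach only later rows make up. A row lasts 1/12 s, in which the tool goes at most 41.7 mm and 7.16 degrees, less where a joint would pass 70% of its speed; a pose out of reach is approached as far as the arm can. Shift and turn numbers lie between -1 and 1, and a call with a number outside is refused. A call with a gripper value outside its range is refused whole. "claw" is the closure, from 0 (fully open) to 1 (shut), set as the call begins (left out, the last holds). The fingers move at their own pace and stop on an object; "force" is the grip in N (left out, the last holds). Time passes only in rows, so rows that repeat a pose let the fingers close. It gives the time, the measured TCP pose, the force, the opening and the grip force at its end, in the units of the state.
- get_obs(): the state, without advancing time (a new reading comes with each control period).
- camera(name): name is "scene" or "top"; returns the picture (400x640x3 uint8, red, green, blue); there is no depth.
- get_calibration(name): a dict with "fx", "fy", "cx", "cy" (pixels), "rvec" (rotation vector, rad) and "tvec" (3), from world to camera coordinates, as OpenCV has them. Camera axes: x right, y down, z forward; pixel columns grow to the right and rows downward; lengths in m; the calibration is good to about 2 mm. A picture is of the moment at which its call begins. get_calibration takes no time and is no camera call.
- job_done(): hands the job in; it is judged then, once.
The state is a dict: "time": time; "q": joint angles; "qd": joint speeds; "joint_efforts": joint torques, N m; "ee_pos": TCP position; "tcp_rot": TCP orientation; "wrist_force": force on the tool from outside, world axes, zero at the start; "torque": the same for the moment, N m; "opening": finger opening in m; "grasp_force": force on a finger pad.
Only numpy, scipy, OpenCV 4.12 (cv2) and the standard library are available. Lean on these libraries where they do the work, as an engineer would, in place of code of your own. Each camera call takes 0.05 s, during which the arm holds its last target. There are 200 camera calls.

## Task

Breakfast is laid for two, but one egg cup stands off-centre on the flat of its saucer instead of down in the round well in the middle. With the fingertips, nudge that cup gently by its foot until it drops into the well and stands level in the middle of its saucer, with its egg still in it. Do not pinch or lift anything, do not touch the egg, leave the saucer where it is, and leave the other setting and everything else on the worktop alone.

Things in the scene. Friction and masses are not known exactly. Their poses are not given: they have to be found in the camera images.
- egg_cup: white egg cup, 40 mm tall, 130 g: round foot 50 mm across with an upright edge 9 mm high, narrow waist, bowl 49 mm across at the rim. Origin: centre of the foot's underside; z up. Stands level on the ledge, 24 to 33 mm off the saucer's centre, to the front, left or right. Stoneware friction about 0.6: pushed at the foot it slides, pushed high it tips. It dips into the well about 14 mm off centre
- saucer: round grey saucer, 152 mm across, 340 g, loose. Origin: centre of its underside; z up. In its middle a round well 57 mm across, floor 4 mm above the worktop; round it a flat ledge at 6.5 mm, out to radius 69 mm; rim 9.5 mm high. It carries the off-centre cup, whose foot fits the well with 3.5 mm play all round; seated, the cup's origin is 4 mm up, not 6.5
- egg: brown boiled egg, 42 mm thick and 55 mm tall, 58 g, standing loose in the off-centre cup; its top is 66 mm above the underside of the cup's foot. Origin: the egg's lowest point; z along its axis, up
- egg_middle (a point): the middle of that egg at its thickest, on its axis, 35 mm above the underside of the cup's foot
- egg_cup_2: white egg cup, 40 mm tall, 130 g: round foot 50 mm across with an upright edge 9 mm high, narrow waist, bowl 49 mm across at the rim. Origin: centre of the foot's underside; z up. The other setting's cup with its own egg, already seated in its saucer; leave it alone
- saucer_2: round grey saucer, 152 mm across, 340 g, loose. Origin: centre of its underside; z up. In its middle a round well 57 mm across, floor 4 mm above the worktop; round it a flat ledge at 6.5 mm, out to radius 69 mm; rim 9.5 mm high. The other setting's; leave it alone
- teaspoon: steel teaspoon, 132 x 26 x 9 mm, lying between the two saucers, handle roughly along x. Origin: centre of its underside
- mug: striped mug with a handle, 101 mm tall, 78 mm across (116 mm with the handle), to the right of the settings. Origin: centre of its underside
Not all that is in view belongs to the job. What is shaped like the egg_cup but orange is not meant.

How it is judged (in metres and radians):
At the end, for the whole second after the job is handed in: the off-centre cup is down in the well (origin under 5.2 mm above the saucer's underside, within 6 mm of its centre, tilt under 0.05 rad), at rest, its egg within 8 mm of the cup's axis and leaning under 0.35 rad; the other setting is still seated likewise (z of egg_cup in the frame of saucer below 0.0052 m and horizontal distance between egg_cup and saucer below 0.006 m and angle between each of egg_cup, egg_cup_2's own z axis and vertical below 0.05 rad and horizontal distance between egg_middle and egg_cup below 0.008 m and z of egg_middle in the frame of egg_cup below 0.04 m and angle between egg's own z axis and vertical below 0.35 rad and z of egg_cup_2 in the frame of saucer_2 below 0.0052 m and horizontal distance between egg_cup_2 and saucer_2 below 0.006 m and linear speed of egg_cup below 0.01 m/s and linear speed of egg below 0.02 m/s); the robot touches nothing.
It fails at once if the cup is pushed or squeezed hard (over 10 N) (contact force between any of the fingers, the arm and egg_cup above 10 N).
It fails at once if the cup is lifted (foot over 8 mm above the ledge) or tipped (over 0.25 rad) (z of egg_cup in the frame of saucer above 0.0145 m or angle between egg_cup's own z axis and vertical above 0.25 rad).
It fails at once if the egg is touched by the robot or comes out of its cup (contact force between any of the fingers, the arm and egg above 0.3 N or horizontal distance between egg_middle and egg_cup above 0.015 m).
It fails at once if the saucer is shifted (over 20 mm) (distance of saucer from where it was at the start of the episode above 0.02 m).
It fails at once if the other setting or another thing on the worktop is disturbed (over 12 mm) (distance of any of egg_cup_2, saucer_2, teaspoon, mug from where it was at the start of the episode above 0.012 m).
It also fails if it takes over 38 s, if anything falls off the work surface, if the arm or the gripper's body presses on something with over 40 N, if the wrist force passes 120 N, or if a joint passes its speed limit or range.

## Working session

There is one attempt and no reset: what is moved stays moved. The work goes in short steps, Python scripts to look and compute and a tool call to move; the robot and the scene stay as the last step left them, time stands still between calls to the robot, and variables do not carry over. Pictures are saved under pics/ and viewed, at most 10 in all, crops included, and the job is handed in when it is done.

Besides the shell and the picture viewer there is one more tool, called after ">>>" as a command line: name --pt "numbers of a row" for each row, then --argument value for the rest. servo_tool: Moves the arm, as the interface text tells. Its arguments: {"type":"object","properties":{"moves":{"type":"array","items":{"type":"array","items":{"type":"number"}}},"claw":{"type":"number"},"force":{"type":"number"}},"required":["moves"]}

```bash
mkdir -p pics; cat > h.py <<'E'
from workcell import *
import cv2, numpy as np
def cal(n):
    c=get_calibration(n);K=np.array([[c['fx'],0,c['cx']],[0,c['fy'],c['cy']],[0,0,1.]])
    R=cv2.Rodrigues(np.array(c['rvec'],float))[0];return K,R,np.array(c['tvec'],float).ravel()
def px2w(n,u,v,z):
    K,R,t=cal(n);d=R.T@np.linalg.inv(K)@[u,v,1];C=-R.T@t
    return C+d*(z-C[2])/d[2]
def w2px(n,P):
    K,R,t=cal(n);p=(K@(R@np.atleast_2d(P).T+t[:,None])).T
    return p[:,:2]/p[:,2:]
def snap(n,f):
    im=camera(n)[:,:,::-1].copy();cv2.imwrite(f,im);return im
E
python3 - <<'E'
from h import *
for n in("top","scene"):
    snap(n,f"pics/{n}0.png");K,R,t=cal(n);print(n,K[0,0],-R.T@t,R[2])
print(get_obs())
E
```

```text
top 512.4110905443599 [ 0.34184389 -0.13659049  1.23977332] [ 0.14943519  0.01666967 -0.988631  ]
scene 511.592346198615 [-0.48453189 -0.63382714  0.82601323] [ 0.73031191  0.3652267  -0.57728154]
{'time': 0.1, 'q': array([-7.04748516e+01,  5.00596916e+00,  1.00382009e+01,  9.51007438e+01,
       -2.97024778e-04,  8.99983046e+01]), 'qd': array([ 0.01073959, -0.01786545,  0.1004958 ,  0.04929959,  0.07799949,
        0.00269006]), 'joint_efforts': array([ 2.15525230e-03, -5.21563697e+01,  4.65652728e+01,  1.59517938e-02,
        6.22091170e-05,  1.57458823e-05]), 'ee_pos': array([ 0.18374577, -0.51816357,  0.23066587]), 'tcp_rot': array([-1.79931488e+02,  2.94997262e-04,  1.95268441e+01]), 'wrist_force': array([-0.09009723, -0.62602856, -0.08005585]), 'torque': array([ 0.0096084 , -0.04258179,  0.00681012]), 'grasp_force': 0.0, 'opening': 0.0851185258038488}
```

View pics/top0.png

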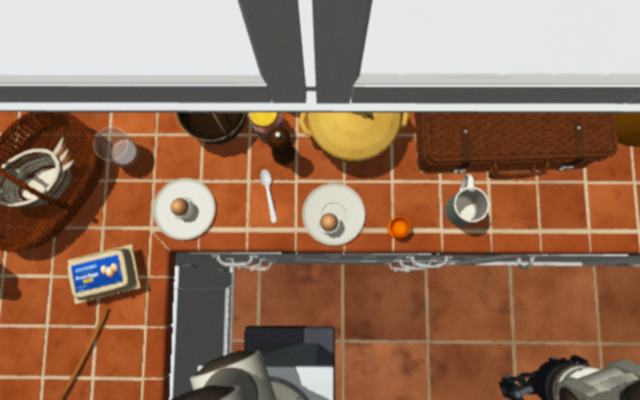

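View pics/scene0.png

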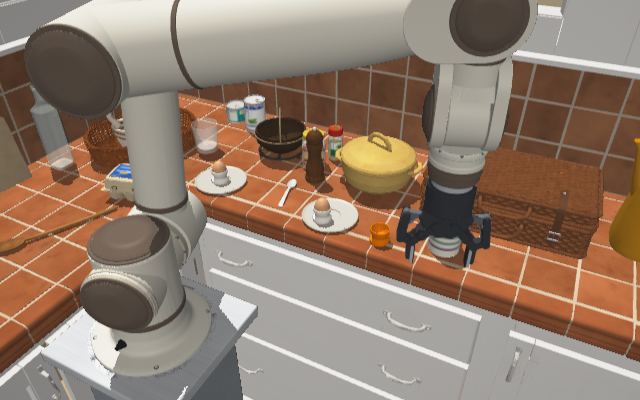

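The top view shows the off-centre cup near (329,223) on the saucer centred near (334,214). The other setting is at (184,208), the spoon near (267,195), and the orange decoy at (400,229). I'll zoom in and fit these.

```bash
python3 - <<'E'
from h import *
out=[]
for n,(x0,y0,x1,y1) in dict(top=(294,174,374,254),scene=(290,180,370,245)).items():
    im=cv2.imread(f"pics/{n}0.png");c=im[y0:y1,x0:x1]
    hsv=cv2.cvtColor(c,cv2.COLOR_BGR2HSV)
    m=((hsv[...,1]<70)&(hsv[...,2]>90)).astype(np.uint8)
    m=cv2.morphologyEx(m,cv2.MORPH_OPEN,np.ones((3,3)))
    cs=cv2.findContours(m,cv2.RETR_EXTERNAL,cv2.CHAIN_APPROX_NONE)[0]
    k=max(cs,key=cv2.contourArea);h=cv2.convexHull(k)[:,0]+[x0,y0]
    W=np.array([px2w(n,u,v,.0095)[:2] for u,v in k[:,0]+[x0,y0]])
    (cx,cy),ax,an=cv2.fitEllipse((W*1000).astype(np.float32));print(n,'saucer',cx,cy,ax)
    em=((hsv[...,1]>80)&(hsv[...,0]<20)).astype(np.uint8)
    f=np.zeros_like(m);cv2.drawContours(f,[cv2.convexHull(k)],-1,1,-1);f=cv2.erode(f,np.ones((7,7)))
    em=em*f if n=='top' else em
    l,_,st,ce=(lambda r:(r[0],r[1],r[2],r[3]))(cv2.connectedComponentsWithStats(em))
    for i in range(1,l):
        if 20<st[i,4]<400: 
            p=ce[i]+[x0,y0];print(n,'egg',p,st[i],px2w(n,*p,.0415+.005)*1000)
    out.append(cv2.resize(c,(390,390*(y1-y0)//(x1-x0)),interpolation=cv2.INTER_CUBIC))
H=max(o.shape[0] for o in out)
cv2.imwrite("pics/z.png",np.hstack([cv2.copyMakeBorder(o,0,H-o.shape[0],0,10,0) for o in out]))
E
```

```text
top saucer 506.87030029296875 -158.89337158203125 (149.58409118652344, 150.21316528320312)
top egg [328.55555556 221.73611111] [ 27  40  16  17 216] [ 483.02956182 -146.94259114   46.5       ]
scene saucer 504.8816223144531 -163.81944274902344 (142.66860961914062, 152.44464111328125)
```

View pics/z.png

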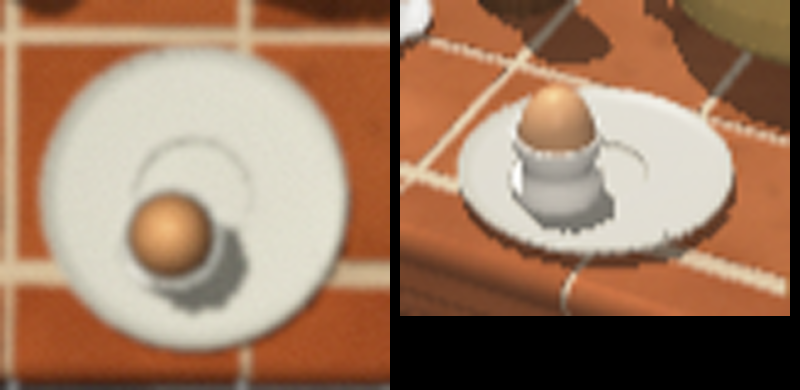

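Top view: the saucer centre is near (334,214) and the cup is in front of it and to the left. In the scene crop the cup's foot is clear at about (322,222). I'll check the model by overlaying it on both views.

```bash
cat >> h.py <<'E'
def circ(c,r,z):
    a=np.linspace(0,2*np.pi,60);return np.c_[c[0]+r*np.cos(a),c[1]+r*np.sin(a),0*a+z]
def overlay(ims,S,C,f,dz=.0065):
    out=[]
    for n,(x0,y0,x1,y1) in dict(top=(294,174,374,254),scene=(290,180,370,245)).items():
        k=4.875;c=cv2.resize(ims[n][y0:y1,x0:x1],None,fx=k,fy=k,interpolation=cv2.INTER_CUBIC)
        for P,col in((circ(S,.076,.0095),(0,0,255)),(circ(S,.0285,.0065),(255,0,0)),(circ(C,.0245,.04+dz),(0,200,0)),(circ(C,.025,dz),(255,0,255)),(circ(C,.021,.035+dz),(0,255,255))):
            q=((w2px(n,P)-[x0,y0]+.5)*k).astype(int);cv2.polylines(c,[q],True,col,1)
        out.append(c)
    H=max(o.shape[0] for o in out)
    cv2.imwrite(f,np.hstack([cv2.copyMakeBorder(o,0,H-o.shape[0],0,10,0) for o in out]))
E
python3 - <<'E'
from h import *
ims={n:cv2.imread(f"pics/{n}0.png") for n in("top","scene")}
print(px2w("top",333.8,214,.0065),px2w("scene",322.6,210.8,.0465))
overlay(ims,(.507,-.159),(.4836,-.147),"pics/ov0.png")
E
```

```text
[ 0.50671704 -0.15995934  0.0065    ] [ 0.46614687 -0.15879366  0.0465    ]
```

View pics/ov0.png

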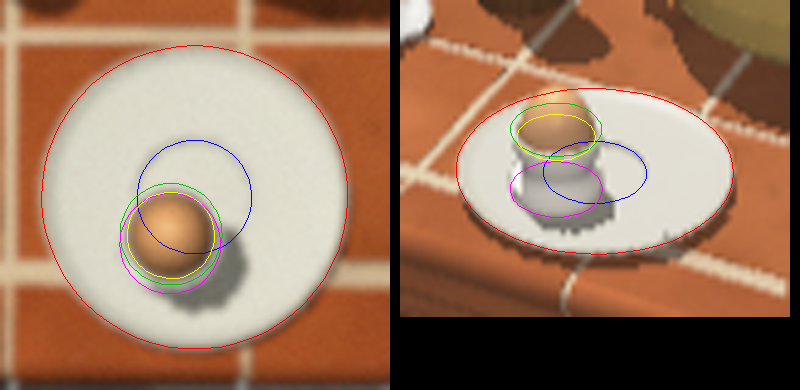

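Units first: shifts go in shares of 75 cm and turns go in shares of pi rad. So 39 cm / 75 = 0.52, 36 cm / 75 = 0.48, -0.8 rad / 3.1416 = -0.2546.

>>> servo_tool --pt "0.0533 0.0533 0 -0.0318" --pt "0.1067 0.1067 0 -0.0637" --pt "0.16 0.16 0 -0.0955" --pt "0.2133 0.2133 0 -0.1273" --pt "0.2667 0.2667 0 -0.1592" --pt "0.3067 0.32 0 -0.191" --pt "0.32 0.3733 0 -0.2228" --pt "0.3333 0.4267 0 -0.2546" --pt "0.3333 0.48 0 -0.2546" --pt "0.3333 0.52 0 -0.2546" --pt "0.3333 0.52 0 -0.2546" --pt "0.3333 0.52 0 -0.2546" --claw 1 --force 20

```text
time: 1.1
ee_pos: [0.4147, -0.1726, 0.2312]
tcp_rot: [-178.4, 0.1, -23.5]
wrist_force: [-0.9, -0.5, 0.9]
opening: 0.0002
grasp_force: 0.0
```

The model lines up in both views: saucer (0.507, -0.1595), cup (0.4836, -0.147), offset 26.5 mm, push heading -28°. The saucer size and the offset both match what was given.

>>> servo_tool --pt "0 0 0 0" --pt "0 0 0 0" --pt "0 0 0 0"

```text
time: 1.35
ee_pos: [0.4145, -0.1758, 0.2312]
tcp_rot: [-178.5, 0.0, -23.9]
wrist_force: [0.1, -0.3, 0.6]
opening: 0.0
grasp_force: 0.0
```

```bash
python3 - <<'E'
from h import *
o=get_obs();print(o['q'].round(1),o['ee_pos'].round(4),o['tcp_rot'].round(2),o['wrist_force'])
E
```

```text
[-23.9  -8.6  -3.1  95.5   1.5 180. ] [ 0.4145 -0.1758  0.2312] [-1.7851e+02  3.0000e-02 -2.3880e+01] [ 0.09904373 -0.29331852  0.55560432]
```

Converted, 5 cm / 75 = 0.0667, 1.5 cm / 75 = 0.02, -0.06 rad / 3.1416 = -0.0191.

>>> servo_tool --pt "0.0133 0.02 0 0" --pt "0.0267 0.04 0 -0.0095" --pt "0.0373 0.0667 0 -0.0191" --pt "0.0373 0.0667 0 -0.0191" --pt "0.0373 0.0667 0 -0.0191" --pt "0.0373 0.0667 0 -0.0191"

```text
time: 1.85
ee_pos: [0.4216, -0.1715, 0.2313]
tcp_rot: [-176.7, 0.1, -24.1]
wrist_force: [-0.3, 0.6, 0.4]
opening: -0.0002
grasp_force: 0.0
```

Joint 6 is at its limit, so I'll turn the tool by +176° and push with the opposite side.

Converted, 2.4 rad / 3.1416 = 0.7639.

>>> servo_tool --pt "0 0 0 0.0382" --pt "0 0 0 0.0764" --pt "0 0 0 0.1146" --pt "0 0 0 0.1528" --pt "0 0 0 0.191" --pt "0 0 0 0.2292" --pt "0 0 0 0.2674" --pt "0 0 0 0.3056" --pt "0 0 0 0.3438" --pt "0 0 0 0.382" --pt "0 0 0 0.4202" --pt "0 0 0 0.4584" --pt "0 0 0 0.4966" --pt "0 0 0 0.5348" --pt "0 0 0 0.573" --pt "0 0 0 0.6112" --pt "0 0 0 0.6494" --pt "0 0 0 0.6875" --pt "0 0 0 0.7257" --pt "0 0 0 0.7639"

```text
time: 3.52
ee_pos: [0.4217, -0.1712, 0.2313]
tcp_rot: [-176.7, 0.1, 113.7]
wrist_force: [0.2, -0.1, 0.1]
opening: 0.0002
grasp_force: 0.0
```

Converted, 0.67 rad / 3.1416 = 0.2133.

>>> servo_tool --pt "0 0 0 0.0382" --pt "0 0 0 0.0764" --pt "0 0 0 0.1146" --pt "0 0 0 0.1528" --pt "0 0 0 0.191" --pt "0 0 0 0.2133" --pt "0 0 0 0.2133" --pt "0 0 0 0.2133" --pt "0 0 0 0.2133"

```text
time: 4.27
ee_pos: [0.4217, -0.1712, 0.2314]
tcp_rot: [-176.7, 0.1, 151.6]
wrist_force: [0.7, -0.2, 0.5]
opening: -0.0001
grasp_force: 0.0
```

Converted, -20.1 cm / 75 = -0.268, -19.5 cm / 75 = -0.26.

>>> servo_tool --pt "0.0133 0.0267 0 0" --pt "0.028 0.0613 0 0" --pt "0.028 0.0613 0 0" --pt "0.028 0.0613 -0.04 0" --pt "0.028 0.0613 -0.08 0" --pt "0.028 0.0613 -0.12 0" --pt "0.028 0.0613 -0.16 0" --pt "0.028 0.0613 -0.2 0" --pt "0.028 0.0613 -0.24 0" --pt "0.028 0.0613 -0.26 0" --pt "0.028 0.0613 -0.268 0" --pt "0.028 0.0613 -0.268 0" --pt "0.028 0.0613 -0.268 0"

```text
time: 5.35
ee_pos: [0.4432, -0.1254, 0.0312]
tcp_rot: [-176.7, 0.1, 151.7]
wrist_force: [0.0, -0.0, 0.5]
opening: -0.0004
grasp_force: 0.0
```

```bash
python3 - <<'E'
from h import *
ims={n:snap(n,f"pics/{n}1.png") for n in("top","scene")}
overlay(ims,(.507,-.1595),(.4836,-.147),"pics/ov1.png")
o=get_obs();print(o['q'].round(1),o['ee_pos'].round(4),o['tcp_rot'].round(2),o['wrist_force'].round(2))
E
```

```text
[-13.8  -5.6 -22.6  73.6  -3.2  14.5] [ 0.4437 -0.1255  0.0319] [-176.71    0.21  151.76] [ 0.51 -0.3  -0.03]
```

View pics/ov1.png

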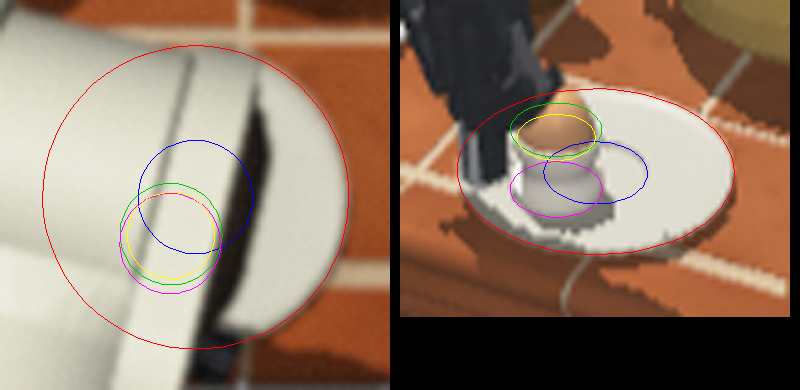

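In the scene crop the finger stands to the left of the cup at about (487,150) and clears it. Next I descend and push slowly.

Converted, -1.9 cm / 75 = -0.0253, 1.2 cm / 75 = 0.016.

>>> servo_tool --pt "0 0 -0.0107 0" --pt "0 0 -0.02 0" --pt "0 0 -0.0253 0" --pt "0 0 -0.0253 0" --pt "0.0027 -0.0013 -0.0253 0" --pt "0.0053 -0.0028 -0.0253 0" --pt "0.008 -0.0043 -0.0253 0" --pt "0.0093 -0.0049 -0.0253 0" --pt "0.0107 -0.0057 -0.0253 0" --pt "0.012 -0.0064 -0.0253 0" --pt "0.0133 -0.0071 -0.0253 0" --pt "0.0147 -0.0079 -0.0253 0" --pt "0.016 -0.0085 -0.0253 0" --pt "0.0173 -0.0093 -0.0253 0" --pt "0.0187 -0.01 -0.0253 0" --pt "0.02 -0.0107 -0.0253 0" --pt "0.02 -0.0107 -0.0253 0" --pt "0.02 -0.0107 -0.0253 0"

```text
time: 6.95
ee_pos: [0.4579, -0.1332, 0.0113]
tcp_rot: [-176.7, 0.1, 151.8]
wrist_force: [-1.0, 0.4, 0.6]
opening: -0.0001
grasp_force: 0.3
```

```bash
python3 - <<'E'
from h import *
im=snap("scene","pics/scene2.png")
u=np.array([.88,-.475]);S=np.array([.507,-.1595]);o=get_obs();print(o['ee_pos'].round(4),o['wrist_force'].round(2))
C=o['ee_pos'][:2]+.036*u;print(C,np.linalg.norm(S-C))
overlay({'top':im,'scene':im},S,C,"pics/ov2.png")
z=cv2.imread("pics/ov2.png")
raw=cv2.resize(im[180:245,290:370],None,fx=4.875,fy=4.875,interpolation=cv2.INTER_CUBIC);z[:raw.shape[0],:390]=raw
cv2.imwrite("pics/ov2.png",z[:320])
E
```

```text
[ 0.4579 -0.1332  0.0113] [-0.32  0.37  0.28]
[ 0.48957857 -0.15034084] 0.01968238731936396
```

View pics/ov2.png

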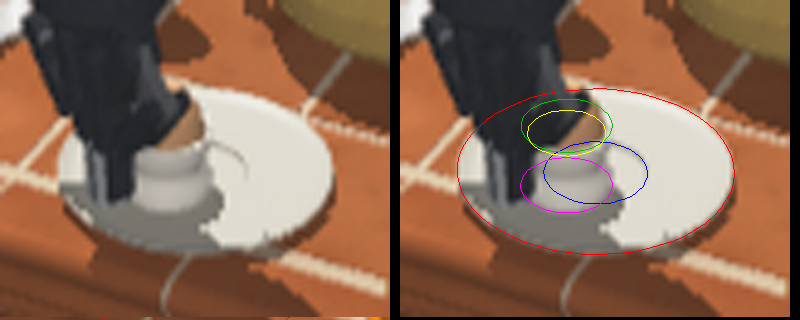

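The cup is following the model, with the foot's right edge at (612,185), and the saucer hasn't moved. I'll keep pushing.

Converted, 1.3 cm / 75 = 0.0173, 1.2 cm / 75 = 0.016.

>>> servo_tool --pt "0.0013 -0.0007 0 0" --pt "0.0027 -0.0015 0 0" --pt "0.004 -0.0021 0 0" --pt "0.0053 -0.0028 0 0" --pt "0.0067 -0.0036 0 0" --pt "0.008 -0.0043 0 0" --pt "0.0093 -0.0049 0 0" --pt "0.0107 -0.0057 0 0" --pt "0.012 -0.0064 0 0" --pt "0.0133 -0.0071 0 0" --pt "0.0147 -0.0079 0 0" --pt "0.016 -0.0085 0 0" --pt "0.0173 -0.0093 0 0" --pt "0.0173 -0.0093 0 0" --pt "0.0173 -0.0093 0 0"

```text
time: 8.25
ee_pos: [0.471, -0.1403, 0.0113]
tcp_rot: [-176.7, 0.1, 151.8]
wrist_force: [-1.0, 0.8, 0.6]
opening: -0.0002
grasp_force: 0.0
```

```bash
python3 - <<'E'
from h import *
im=snap("scene","pics/scene3.png")
u=np.array([.88,-.475]);S=np.array([.507,-.1595]);o=get_obs();print(o['ee_pos'].round(4),o['wrist_force'].round(2))
C=o['ee_pos'][:2]+.036*u;print(C,np.linalg.norm(S-C))
overlay({'top':im,'scene':im},S,C,"pics/ov3.png",.005)
z=cv2.imread("pics/ov3.png")
raw=cv2.resize(im[180:245,290:370],None,fx=4.875,fy=4.875,interpolation=cv2.INTER_CUBIC);z[:raw.shape[0],:390]=raw
cv2.imwrite("pics/ov3.png",z[:320])
E
```

```text
[ 0.4709 -0.1403  0.0113] [-0.09 -0.16  0.1 ]
[ 0.50261961 -0.15735457] 0.004877569708891406
```

View pics/ov3.png

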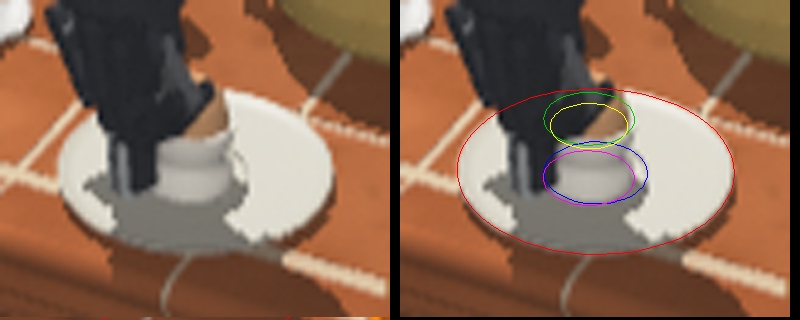

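The cup is about 5 mm short of centre and the saucer is still in place. I'll push another 5 mm, back off along the same line and rise clear.

Converted, 0.44 cm / 75 = 0.0059, -0.16 cm / 75 = -0.0021.

>>> servo_tool --pt "0.0013 -0.0007 0 0" --pt "0.0027 -0.0015 0 0" --pt "0.004 -0.0021 0 0" --pt "0.0048 -0.0025 0 0" --pt "0.0056 -0.0029 0 0" --pt "0.0059 -0.0032 0 0" --pt "0.0059 -0.0032 0 0" --pt "0.0059 -0.0032 0 0"

```text
time: 8.97
ee_pos: [0.4752, -0.1426, 0.0114]
tcp_rot: [-176.7, 0.1, 151.8]
wrist_force: [-0.9, 0.9, -0.8]
opening: -0.0
grasp_force: 0.3
```

Converted, 24 cm / 75 = 0.32, 22 cm / 75 = 0.2933.

>>> servo_tool --pt "-0.004 0.0021 0 0" --pt "-0.012 0.0067 0 0" --pt "-0.024 0.0127 0 0" --pt "-0.024 0.0127 0.0133 0" --pt "-0.024 0.0127 0.0533 0" --pt "-0.024 0.0127 0.1067 0" --pt "-0.024 0.0127 0.16 0" --pt "-0.0533 0.0533 0.1867 0" --pt "-0.0933 0.0933 0.1867 0" --pt "-0.1333 0.1333 0.1867 0" --pt "-0.16 0.1733 0.1867 0" --pt "-0.1867 0.2133 0.1867 0" --pt "-0.1867 0.24 0.1867 0" --pt "-0.1867 0.2667 0.1867 0" --pt "-0.1867 0.2933 0.1867 0" --pt "-0.1867 0.32 0.1867 0" --pt "-0.1867 0.32 0.1867 0" --pt "-0.1867 0.32 0.1867 0"

```text
time: 10.47
ee_pos: [0.3349, 0.0979, 0.152]
tcp_rot: [-176.7, 0.1, 151.9]
wrist_force: [0.6, -0.0, -0.1]
opening: 0.0001
grasp_force: 0.0
```

```bash
python3 - <<'E'
from h import *
ims={n:snap(n,f"pics/{n}4.png") for n in("top","scene")}
S=(.507,-.1595);overlay(ims,S,S,"pics/ov4.png",.004)
o=get_obs();print(o['time'],o['ee_pos'].round(4),o['wrist_force'].round(2))
E
```

```text
10.5667 [0.335  0.0971 0.1517] [-0.15 -0.36 -1.01]
```

View pics/ov4.png

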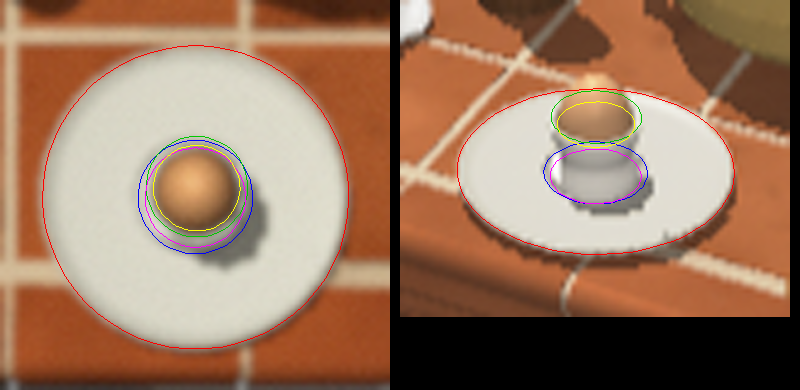

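Both views show the cup centred on the saucer, with the egg at (195,188) in the top crop and upright. I'll check the egg offset numerically against the other, seated setting.

```bash
python3 - <<'E'
from h import *
im=cv2.imread("pics/top4.png");hsv=cv2.cvtColor(im,cv2.COLOR_BGR2HSV)
for (x,y) in((334,213),(184,208)):
    s=slice(y-16,y+16),slice(x-16,x+16)
    m=((hsv[s][...,1]>80)&(hsv[s][...,0]<20)).astype(np.uint8);M=cv2.moments(m,True)
    e=px2w("top",M['m10']/M['m00']+x-16,M['m01']/M['m00']+y-16,.041)
    r=slice(y-40,y+40),slice(x-40,x+40)
    w=((hsv[r][...,1]<70)&(hsv[r][...,2]>90)).astype(np.uint8);w=cv2.morphologyEx(w,cv2.MORPH_OPEN,np.ones((3,3)))
    k=max(cv2.findContours(w,0,cv2.CHAIN_APPROX_NONE)[0],key=cv2.contourArea)[:,0]+[x-40,y-40]
    W=np.array([px2w("top",*p,.0095)[:2]*1000 for p in k],np.float32)
    c=cv2.fitEllipse(W)[0];print(c,(e[:2]*1000-c).round(1))
E
```

```text
(506.6438293457031, -158.90753173828125) [-1.3 -0. ]
(518.1104125976562, 205.43212890625) [0.3 2.3]
```

```bash
python3 -c "
from workcell import *
print(job_done())"
```

```text
the job is handed in; nothing more can be done
None
```

I nudged the cup into the saucer's well and handed the job in at about 10.6 s. The last pictures show it about 1 mm off centre with the egg upright and the saucer unmoved, but the hand-in returned no verdict.

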